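# Wind the musical globe and hold its sprung dial at the third tune

### The arm

A 7-joint arm with a two-finger parallel gripper is mounted at the origin on the work surface. World frame = base frame: x ahead of the robot, y to its left, z up, the work surface at z = 0. Lengths are in m, angles in rad, forces in N, time in s.
With the tool pointing down it reaches from about 0.425 to 0.875 m from the base axis. Payload 4.7 kg.
Tool frame: the origin (TCP) lies where the fingers leave the gripper's body, on its centre line; the fingertips stand 70 mm ahead of it and the grasp point (between the pads) lies 51 mm ahead of it; z points along the fingers, y is the line along which they close (so a half turn about z gives the same grasp; the last joint's range is limited). The gripper opens to 87 mm and grips with 3 to 60 N. Pads are 19 mm wide; open, the fingers measure 117 mm over their backs; the gripper's body (75 mm by 190 mm) begins 51 mm behind the grasp point.
Start: joints at [-1.301, 0.321, -0.07, 1.45, 0.023, 1.371, -0.057], TCP at [0.164, 0.629, 0.292] pointing down, gripper open.
Joint ranges: [-2.86, 2.86], [-0.3, 2.09], [-1.38, 1.24], [0.06, 2.45], [-1.56, 4.7], [0.09, 2.05], [-2.69, 2.69]. Speed limits (rad/s): [2.57, 2.57, 3.14, 3.14, 3.14, 3.14, 3.14].

### API

Orientations are given as a rotation vector (axis times angle).
In Python, from bench import get_state, get_image, get_calibration, close_job gives the robot as it stands.
- The arm moves only by the tool send_rows, never from a script. Its argument "rows" is a list of rows, each an object of numbers: "hand": the finger opening in mm, from 0 to 87; "x", "y", "z": the shift along the world's x, y, z in mm; "roll": the turn about the world's z in degrees. A call has 1 to 10 rows; each row shifts and turns the commanded pose from where the row before left it; what a row does not reach is not made up. A row lasts 1/10 s, in which the tool goes at most 50 mm and 8.59 degrees, less where a joint would pass 70% of its speed; a pose out of reach is approached as far as the arm can. A call is refused whole if a number of a shift passes 50 or a number of a turn 8.59, either way. A call with a gripper value outside its range is refused whole. The fingers move at their own pace and stop on an object; "force" is the grip in N (left out, the last holds). Time passes only in rows, so rows that do not move let the fingers close. It gives the time, the measured TCP pose, the force, the opening and the grip force at its end, in the units of the state.
- get_state(): the state, without advancing time (a new reading comes with each control period).
- get_image(name): name is "scene" or "top"; returns the picture (400x640x3 uint8, blue, green, red); there is no depth.
- get_calibration(name): a dict with "mtx" (3x3 intrinsics, pixels), "world_from_camera" (4x4, takes a point from camera to world coordinates). Camera axes: x right, y down, z forward; pixel columns grow to the right and rows downward; lengths in m; the calibration is good to about 2 mm. A picture is of the moment at which its call begins. get_calibration takes no time and is no camera call.
- close_job(): hands the job in; it is judged then, once.
The state is a dict: "time": time; "joint_positions": joint angles; "qd": joint speeds; "joint_torque": joint torques, N m; "position": TCP position; "tool_rot": TCP orientation; "ft_force": force on the tool from outside, world axes, zero at the start; "torque": the same for the moment, N m; "grip_width": opening from 0.0 (shut) to 1.0 (fully open); "grip_force": force on a finger pad.
Only numpy, scipy, OpenCV 4.12 (cv2) and the standard library are available. Lean on these libraries where they do the work, as an engineer would, in place of code of your own. Each camera call takes 0.05 s, during which the arm holds its last target. There are 200 camera calls.

### The job

Let a customer hear the third tune of the musical globe: wind its brass key clockwise until it is fully wound, then turn the sprung tune dial clockwise past its first two clicks to the third and hold it there against its spring. Finish while still holding the dial at the third click (it springs back if let go), and leave the goods standing on and around the plinth where they are.

Things in the scene. Friction and masses are not known exactly. Their poses are not given: they have to be found in the camera images.
- plinth: the musical globe's wooden plinth, fixed: 200 x 310 mm, 60 mm tall; a glass globe (82 mm wide, top 153 mm above the table) stands on it 50 mm behind the centre. Origin: centre of the underside; x from front (robot side) to back, y to its left, z up. Key and dial stand on its top, 45 mm in front of its centre, one 75 mm left and one 75 mm right; which is where varies.
- key (a joint): turn of the brass winding key, rad, growing CLOCKWISE seen from above; starts at 0.2 to 0.8, hard stop (fully wound) at 4.4. It stays where it is left: friction of 0.12 N m holds it against its mainspring (0.02 N m per rad), so winding takes 0.12 to 0.21 N m. Turning it anticlockwise unwinds it.
- key_grip (a point): winding key: flat upright brass wing to grip, two round lobes, 40 mm long, 9 mm thick, 24 mm tall, on a 10 mm stem with a vertical axis. This point is on the axis at 99 mm above the table; the wing spans 86 to 110 mm. x axis: along the wing (both ends alike); y: across its thickness; z up. Collar below: 44 mm wide, up to 70 mm above the table.
- dial (a joint): turn of the sprung tune dial, rad, growing CLOCKWISE seen from above. Rests at 0, clicks at 0.40 (first), 0.80 (second), 1.20 (third); hard stop at 1.30. If let go, a spring returns it to 0 from anywhere, over the clicks: 0.04 N m at rest, up to about 0.17 N m on the way, some 0.14 N m to hold it at the third click.
- dial_grip (a point): tune dial: round wooden knob 44 mm wide with an upright bar grip across it, 42 mm long, 14 mm thick, top 105 mm above the table, turning about a vertical axis. This point is on the axis on the bar, 97 mm above the table; the round foot reaches up to 75 mm. x axis: along the bar, its pointer (black line) at the -x end; y: across its thickness; z up.
- dial_unit: fixed brass plate under the dial (with the dial it carries), 76 mm wide, 5 mm thick; four dark studs show where the pointer is at rest and at the three clicks (third: largest stud). Origin: on the dial's axis at the plate's underside, 60 mm above the table; its -x axis points to the rest stud, z up.
- tealight: small white open candle cup, 40 mm wide, 32 mm tall, on a rear corner of the plinth; loose goods, to be left alone. Origin: centre of the underside, z up
- trinket: small round lidded trinket pot, 38 mm wide, 36 mm tall, on the other rear corner of the plinth; loose goods, to be left alone. Origin: centre of the underside, z up
- mug: white mug, 80 mm wide, 95 mm tall, beside the plinth; loose goods, to be left alone. Origin: centre of the underside, z up
- tumbler: steel travel tumbler, 70 mm wide, 150 mm tall, beside the plinth; loose goods, to be left alone. Origin: centre of the underside, z up
- paperweight: glass ball fixed on a wooden foot, 72 mm wide, 81 mm tall, beside the plinth; loose goods, to be left alone. Origin: centre of the underside, z up
- giftbox: plain card gift box 70 x 70 x 35 mm, in front of the plinth; loose goods, to be left alone. Origin: centre of the underside, z up
- tin: round tin, 60 mm wide, 55 mm tall, behind the plinth; loose goods, to be left alone. Origin: centre of the underside, z up

How it is judged:
By the outcome, as a careful person would: the job done as asked, in the order asked, and still so for the second after the job is handed in, while the arm keeps its last pose, push and grip.
It also fails if it takes over 61 s, if anything falls off the work surface, if the arm or the gripper's body presses on something with over 40 N, if the wrist force passes 120 N, or if a joint passes its speed limit or range.

## Working session

There is one attempt and no reset: what is moved stays moved. The work goes in short steps, Python scripts to look and compute and a tool call to move; the robot and the scene stay as the last step left them, time stands still between calls to the robot, and variables do not carry over. Pictures are saved under pics/ and viewed, at most 10 in all, crops included, and the job is handed in when it is done.

Besides the shell and the picture viewer there is one more tool, called after "Request:" as name([rows], argument=value, ...), one row to a line, values as JSON. send_rows: Moves the arm, as the interface text tells. Its arguments: {"type":"object","properties":{"rows":{"type":"array","items":{"type":"object","properties":{"hand":{"type":"number"},"x":{"type":"number"},"y":{"type":"number"},"z":{"type":"number"},"roll":{"type":"number"}}}},"force":{"type":"number"}},"required":["rows"]}

```bash
mkdir -p pics; python3 - <<'E'
from bench import *
import cv2,numpy as np
for n in("scene","top"):
    cv2.imwrite(f"pics/{n}0.png",get_image(n)); c=get_calibration(n); print(np.round(c["mtx"],1).tolist(),np.round(c["world_from_camera"],4).tolist())
s=get_state();print(s)
E
```

```text
[[478.1, 0.0, 315.6], [0.0, 478.1, 197.5], [0.0, 0.0, 1.0]] [[0.2119, 0.6183, -0.7569, 1.4458], [0.9772, -0.1443, 0.1557, -0.0911], [-0.0129, -0.7726, -0.6347, 0.808], [0.0, 0.0, 0.0, 1.0]]
[[409.3, 0.0, 320.4], [0.0, 409.3, 205.8], [0.0, 0.0, 1.0]] [[0.0046, -0.9921, 0.1253, 0.467], [-1.0, -0.0054, -0.006, 0.0643], [0.0066, -0.1253, -0.9921, 1.0167], [0.0, 0.0, 0.0, 1.0]]
{'time': 0.1, 'joint_positions': array([-1.30088728,  0.32176124, -0.0700946 ,  1.45152383,  0.02261247,
        1.37079692, -0.05689363]), 'qd': array([-0.00079332, -0.00181465,  0.00196812, -0.00174516, -0.00017583,
       -0.00023386,  0.00012645]), 'joint_torque': array([ 1.93065516e-04, -4.92569339e+01, -4.05326849e-01, -3.13397670e+01,
       -6.39583077e-02,  3.95391241e-02,  7.57368252e-05]), 'position': array([0.16441457, 0.62848684, 0.29127748]), 'tool_rot': array([-4.00643338e-01, -3.11582205e+00,  2.66749918e-03]), 'ft_force': array([-0.31384447, -0.91885286, -0.06337385]), 'torque': array([-0.02684039,  0.01026943,  0.02081671]), 'grip_force': 0.0, 'grip_width': 1.0018868582452656}
```

View pics/top0.png

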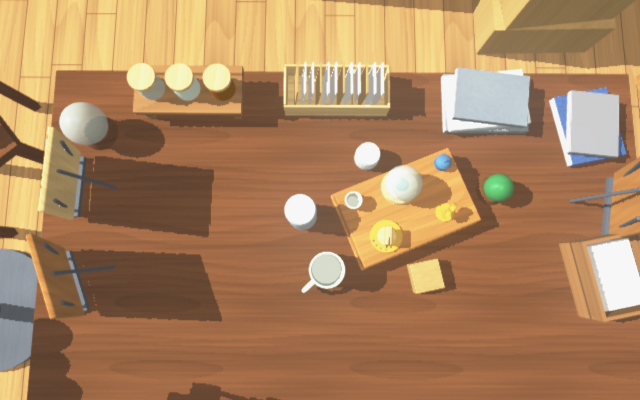

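View pics/scene0.png

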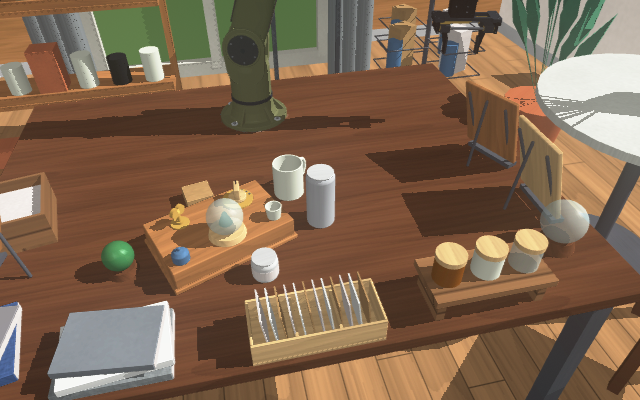

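The top view shows the dial at about (386,236) and the key at about (446,212). The globe is behind them, the mug and tumbler are to the left, and the gift box is in front. I'll enlarge the key and dial.

```bash
python3 - <<'E'
import cv2,numpy as np
t=cv2.imread("pics/top0.png")
a=cv2.resize(t[140:280,320:490],None,fx=4.6,fy=4.2857,interpolation=cv2.INTER_CUBIC)
a=cv2.resize(t[190:265,355:475],(800,500),interpolation=cv2.INTER_CUBIC)
cv2.imwrite("pics/topc.png",a)
s=cv2.imread("pics/scene0.png")
cv2.imwrite("pics/scenec.png",cv2.resize(s[165:255,140:290],(800,480),interpolation=cv2.INTER_CUBIC))
E
cat > h.py <<'E'
from bench import *
import numpy as np
def at(n,u,v,z):
    c=get_calibration(n);T=np.array(c["world_from_camera"])
    d=T[:3,:3]@np.linalg.inv(c["mtx"])@[u,v,1]
    return (T[:3,3]+d*(z-T[2,3])/d[2])[:2]
E
```

```text
(no output)
```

View pics/topc.png

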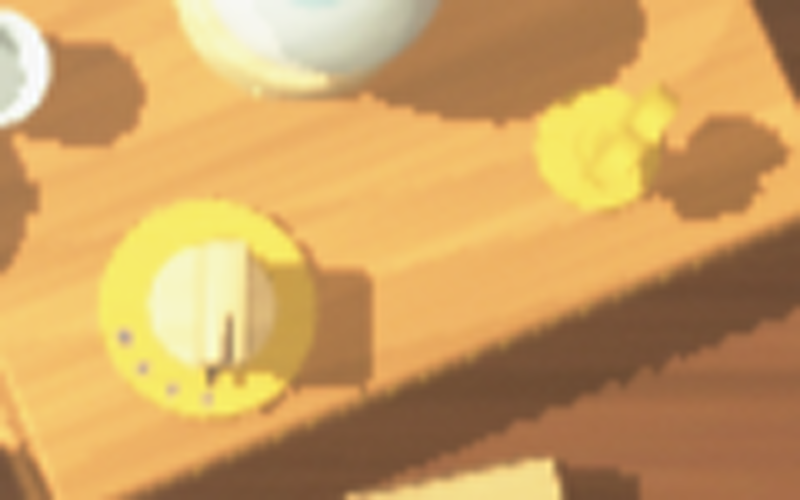

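View pics/scenec.png

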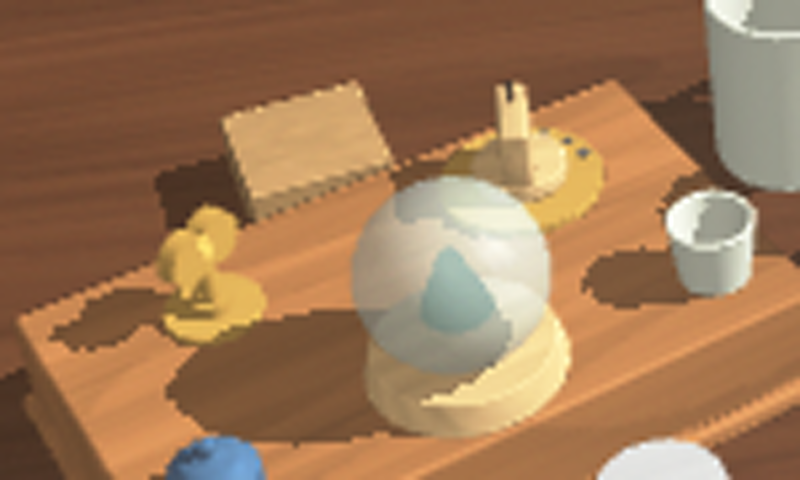

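The crops show the dial plate centred at crop (207,307), with its rest stud at (207,398) and third stud at (124,337). The key collar is at (597,148), and its wing runs from about (672,95) to (600,180). In the scene crop the wing's lobes are at (183,262) and (215,232).

```bash
python3 - <<'E'
from h import *
f=lambda x,y,z:at("top",355+x/6.6667-.5+.08,190+y/6.6667-.5+.08,z)
g=lambda x,y,z:at("scene",140+x/5.3333-.4,165+y/5.3333-.4,z)
D=f(207,307,.065);K=f(595,148,.068)
print("dial",D,"studs",[np.degrees(np.arctan2(*(f(x,y,.065)-D)[::-1])) for x,y in((207,398),(172,388),(143,369),(124,337))])
print("bar top",f(222,300,.105), "pointer end",f(226,365,.105),f(228,316,.105))
print("key",K,"wing",f(636,138,.099),f(672,95,.1),f(600,180,.1))
a,b=g(183,262,.099),g(215,232,.099);print("scene lobes",a,b,(a+b)/2, np.degrees(np.arctan2(*(b-a)[::-1])))
print("scene collar",g(215,305,.07),"dial bar top ends",g(512,85,.105),g(516,140,.105),"plate",g(525,178,.065))
d=D-K;print("dist",np.linalg.norm(d),"plinth y dir",np.degrees(np.arctan2(d[1],d[0])))
import cv2
c=get_calibration("top");
for n,u,v,z in(("globe",402,185,.1),("mug",327,270,.095),("tumbler",300,210,.15),("box",426,276,.035),("trinket",443,162,.1),("tea",353,200,.09)):print(n,at("top",u,v,z))
E
```

```text
dial [ 0.51799932 -0.09330781] studs [np.float64(179.12122564664347), np.float64(155.89427573573127), np.float64(133.7523161267651), np.float64(109.98162366499909)]
bar top [ 0.51821579 -0.09173653] pointer end [ 0.49658193 -0.09272399] [ 0.51288691 -0.09365695]
key [ 0.57418606 -0.2298168 ] wing [ 0.57417113 -0.23425685] [ 0.58882196 -0.24669924] [ 0.55968775 -0.22122808]
scene lobes [ 0.58405278 -0.24074721] [ 0.56713531 -0.2275375 ] [ 0.57559405 -0.23414235] 142.01611429592893
scene collar [ 0.58086338 -0.23297876] dial bar top ends [ 0.4998751 -0.0941161] [ 0.54070871 -0.09582062] plate [ 0.51835275 -0.09447329]
dist 0.14761995833941643 plinth y dir 112.37193608135824
globe [ 0.63137164 -0.12656244]
mug [0.43931611 0.04349153]
tumbler [0.56708535 0.10261246]
box [ 0.4244992  -0.19261136]
trinket [ 0.68543291 -0.22180287]
tea [ 0.59769808 -0.01569119]
```

Request:
send_rows([
  {"hand": 45, "x": 29, "y": -33, "roll": -2.5},
  {"x": 29, "y": -33, "roll": -2.5},
  {"x": 29, "y": -33, "roll": -2.5},
  {"x": 29, "y": -33, "roll": -2.5},
  {"x": 29, "y": -33, "roll": -2.5},
  {"x": 29, "y": -33, "roll": -2.5},
  {"x": 29, "y": -33, "roll": -2.5},
  {"x": 29, "y": -33, "roll": -2.5},
  {"x": 29, "y": -33, "roll": -2.5},
  {"x": 29, "y": -33, "roll": -2.5},
], force=50)

```text
schema error: expected keys hand, x, y, z, roll
```

Request:
send_rows([
  {"x": 12, "y": -45},
  {"x": 12, "y": -45},
  {"x": 12, "y": -45},
  {"x": 12, "y": -45},
  {"x": 12, "y": -45},
  {"x": 12, "y": -45},
  {"x": 12, "y": -45},
  {"x": 12, "y": -45},
  {"x": 12, "y": -45},
  {"x": 0, "y": 0},
])

```text
schema error: expected keys hand, x, y, z, roll
```

All keys are required in every row.

Request:
send_rows([
  {"hand": 45, "x": 29, "y": -33, "z": 0, "roll": -2.5},
  {"hand": 45, "x": 29, "y": -33, "z": 0, "roll": -2.5},
  {"hand": 45, "x": 29, "y": -33, "z": 0, "roll": -2.5},
  {"hand": 45, "x": 29, "y": -33, "z": 0, "roll": -2.5},
  {"hand": 45, "x": 29, "y": -33, "z": 0, "roll": -2.5},
  {"hand": 45, "x": 29, "y": -33, "z": 0, "roll": -2.5},
  {"hand": 45, "x": 29, "y": -33, "z": 0, "roll": -2.5},
  {"hand": 45, "x": 29, "y": -33, "z": 0, "roll": -2.5},
  {"hand": 45, "x": 29, "y": -33, "z": 0, "roll": -2.5},
  {"hand": 45, "x": 29, "y": -33, "z": 0, "roll": -2.5},
], force=50)

```text
time: 1.1
position: [0.4552, 0.2972, 0.292]
tool_rot: [-1.068, -2.954, 0.0]
ft_force: [0.1, -0.2, 0.2]
grip_width: 0.518
grip_force: 0.0
```

Request:
send_rows([
  {"hand": 45, "x": 12, "y": -45, "z": 0, "roll": 0},
  {"hand": 45, "x": 12, "y": -45, "z": 0, "roll": 0},
  {"hand": 45, "x": 12, "y": -45, "z": 0, "roll": 0},
  {"hand": 45, "x": 12, "y": -45, "z": 0, "roll": 0},
  {"hand": 45, "x": 12, "y": -45, "z": 0, "roll": 0},
  {"hand": 45, "x": 12, "y": -45, "z": 0, "roll": 0},
  {"hand": 45, "x": 12, "y": -45, "z": 0, "roll": 0},
  {"hand": 45, "x": 12, "y": -45, "z": 0, "roll": 0},
  {"hand": 45, "x": 12, "y": -45, "z": 0, "roll": 0},
  {"hand": 45, "x": 0, "y": 0, "z": 0, "roll": 0},
])

```text
time: 2.1
position: [0.562, -0.1146, 0.2923]
tool_rot: [1.082, 2.947, -0.007]
ft_force: [0.3, -1.0, -1.2]
grip_width: 0.518
grip_force: 0.0
```

Request:
send_rows([
  {"hand": 45, "x": 4, "y": -40, "z": -10, "roll": 0},
  {"hand": 45, "x": 4, "y": -40, "z": -20, "roll": 0},
  {"hand": 45, "x": 4, "y": -38, "z": -30, "roll": 0},
  {"hand": 45, "x": 1, "y": 0, "z": -35, "roll": 0},
  {"hand": 45, "x": 0, "y": 0, "z": 0, "roll": 0},
])

```text
time: 2.6
position: [0.5723, -0.2236, 0.192]
tool_rot: [-1.066, -2.945, 0.002]
ft_force: [-0.4, 0.8, -0.6]
grip_width: 0.514
grip_force: 0.0
```

```bash
python3 - <<'E'
from h import *
import cv2
s=get_image("scene");cv2.imwrite("pics/s1.png",cv2.resize(s[130:270,100:300],(800,560),interpolation=cv2.INTER_CUBIC))
print(np.round(get_state()["joint_positions"],2))
E
```

```text
[-0.21  0.37  0.66  1.68 -0.24  1.19  1.39]
```

View pics/s1.png

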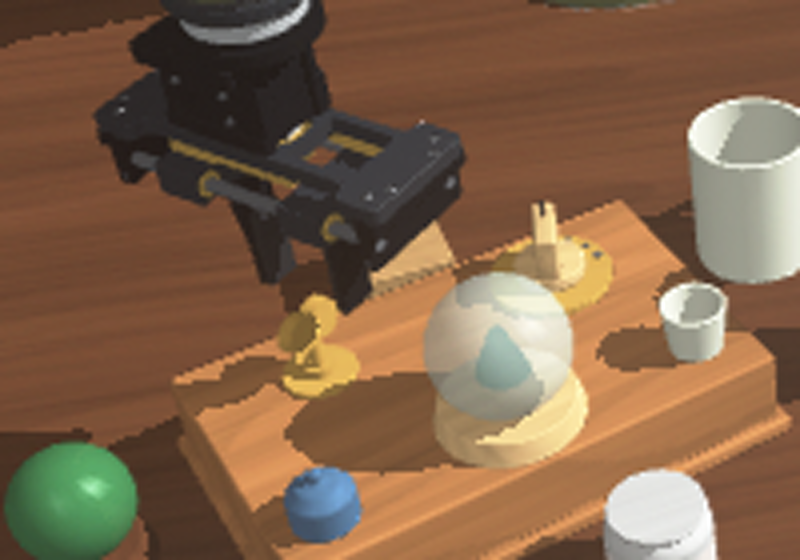

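The open fingers straddle the wing: the tips are at crop (275,280) and (350,310), and the lobes at (297,330) and (320,310). I'll make a small correction, then descend and grip.

Request:
send_rows([
  {"hand": 45, "x": 2, "y": -9, "z": 0, "roll": 0},
  {"hand": 45, "x": 0, "y": 0, "z": -15, "roll": 0},
  {"hand": 45, "x": 0, "y": 0, "z": -15, "roll": 0},
  {"hand": 45, "x": 0, "y": 0, "z": -7, "roll": 0},
  {"hand": 45, "x": 0, "y": 0, "z": 0, "roll": 0},
])

```text
time: 3.15
position: [0.5767, -0.2322, 0.1586]
tool_rot: [-1.064, -2.953, -0.0]
ft_force: [-0.1, 0.9, -0.8]
grip_width: 0.514
grip_force: 0.0
```

Request:
send_rows([
  {"hand": 20, "x": 0, "y": 0, "z": 0, "roll": 0},
  {"hand": 20, "x": 0, "y": 0, "z": 0, "roll": 0},
  {"hand": 12, "x": 0, "y": 0, "z": 0, "roll": 0},
  {"hand": 12, "x": 0, "y": 0, "z": 0, "roll": 0},
], force=10)

```text
time: 3.55
position: [0.5777, -0.2332, 0.1607]
tool_rot: [1.065, 2.955, 0.0]
ft_force: [-0.4, 0.1, -0.3]
grip_width: 0.244
grip_force: 0.0
```

Request:
send_rows([
  {"hand": 12, "x": -1, "y": 0, "z": -3, "roll": 0},
  {"hand": 5, "x": 0, "y": 0, "z": 0, "roll": 0},
  {"hand": 0, "x": 0, "y": 0, "z": 0, "roll": 0},
  {"hand": 0, "x": 0, "y": 0, "z": 0, "roll": 0},
  {"hand": 0, "x": 0, "y": 0, "z": 0, "roll": 0},
  {"hand": 0, "x": 0, "y": 0, "z": 0, "roll": 0},
], force=10)

```text
time: 4.15
position: [0.5756, -0.2338, 0.1569]
tool_rot: [-1.066, -2.954, 0.002]
ft_force: [-2.7, -2.9, -1.4]
grip_width: 0.101
grip_force: 10.0
```

```bash
python3 - <<'E'
from h import *
s=get_state()
for k in("position","tool_rot","ft_force","torque","grip_width","grip_force"):print(k,np.round(s[k],3))
E
```

```text
position [ 0.576 -0.234  0.157]
tool_rot [-1.066e+00 -2.954e+00  2.000e-03]
ft_force [-2.691 -2.936 -1.412]
torque [-0.685  0.78   0.013]
grip_width 0.101
grip_force 10.0
```

Request:
send_rows([
  {"hand": 0, "x": -1, "y": -1, "z": 0, "roll": 0},
  {"hand": 0, "x": 0, "y": 0, "z": 0, "roll": 0},
  {"hand": 0, "x": 0, "y": 0, "z": 0, "roll": 0},
  {"hand": 0, "x": 0, "y": 0, "z": 0, "roll": -5},
  {"hand": 0, "x": 0, "y": 0, "z": 0, "roll": -5},
  {"hand": 0, "x": 0, "y": 0, "z": 0, "roll": -5},
  {"hand": 0, "x": 0, "y": 0, "z": 0, "roll": -5},
  {"hand": 0, "x": 0, "y": 0, "z": 0, "roll": -5},
  {"hand": 0, "x": 0, "y": 0, "z": 0, "roll": -5},
], force=45)

```text
time: 5.05
position: [0.5749, -0.2343, 0.1569]
tool_rot: [-1.798, -2.575, 0.002]
ft_force: [-3.3, -2.3, -3.3]
grip_width: 0.103
grip_force: 45.0
```

```bash
cat > st.py <<'E'
from h import *
s=get_state();r=s["tool_rot"]
y=2*np.degrees(np.arctan2(r[1],r[0]))-90
print("y ang",round((y+180)%360-180,1))
for k in("position","ft_force","torque","grip_width","grip_force","joint_positions"):print(k,np.round(s[k],3))
E
python3 st.py
```

```text
y ang 20.2
position [ 0.575 -0.234  0.157]
ft_force [-3.345 -2.304 -3.327]
torque [-0.565  0.733  0.139]
grip_width 0.103
grip_force 44.997
joint_positions [-0.256  0.439  0.756  1.707 -0.327  1.128  0.947]
```

Request:
send_rows([
  {"hand": 0, "x": 0, "y": 0, "z": 0, "roll": -8},
  {"hand": 0, "x": 0, "y": 0, "z": 0, "roll": -8},
  {"hand": 0, "x": 0, "y": 0, "z": 0, "roll": -8},
  {"hand": 0, "x": 0, "y": 0, "z": 0, "roll": -8},
  {"hand": 0, "x": 0, "y": 0, "z": 0, "roll": -8},
  {"hand": 0, "x": 0, "y": 0, "z": 0, "roll": -8},
  {"hand": 0, "x": 0, "y": 0, "z": 0, "roll": -8},
  {"hand": 0, "x": 0, "y": 0, "z": 0, "roll": -8},
  {"hand": 0, "x": 0, "y": 0, "z": 0, "roll": -8},
  {"hand": 0, "x": 0, "y": 0, "z": 0, "roll": -8},
])

```text
time: 6.05
position: [0.5732, -0.2338, 0.1569]
tool_rot: [-3.031, -0.813, 0.007]
ft_force: [-8.7, 0.5, 1.4]
grip_width: 0.102
grip_force: 45.0
```

```bash
python3 st.py
```

```text
y ang -60.0
position [ 0.573 -0.234  0.157]
ft_force [-8.72   0.522  1.441]
torque [-0.053  2.03   0.201]
grip_width 0.102
grip_force 44.995
joint_positions [-0.45   0.556  1.048  1.713 -0.515  1.185 -0.309]
```

Request:
send_rows([
  {"hand": 0, "x": -1.5, "y": 0, "z": 0, "roll": -8},
  {"hand": 0, "x": 0, "y": 0, "z": 0, "roll": -8},
  {"hand": 0, "x": 0, "y": 0, "z": 0, "roll": -8},
  {"hand": 0, "x": 0, "y": 0, "z": 0, "roll": -8},
  {"hand": 0, "x": 0, "y": 0, "z": 0, "roll": -8},
  {"hand": 0, "x": 0, "y": 0, "z": 0, "roll": -8},
])

```text
time: 6.65
position: [0.5729, -0.2326, 0.1569]
tool_rot: [-3.101, 0.488, 0.007]
ft_force: [-6.7, 1.3, 1.0]
grip_width: 0.101
grip_force: 45.0
```

```bash
python3 st.py
```

```text
y ang -107.9
position [ 0.573 -0.233  0.157]
ft_force [-6.69   1.334  1.003]
torque [0.397 1.644 0.099]
grip_width 0.101
grip_force 44.995
joint_positions [-0.526  0.642  1.186  1.718 -0.63   1.229 -1.063]
```

Request:
send_rows([
  {"hand": 45, "x": 0, "y": 0, "z": 0, "roll": 0},
  {"hand": 45, "x": 0, "y": 0, "z": 0, "roll": 0},
  {"hand": 45, "x": 0, "y": 0, "z": 0, "roll": 0},
  {"hand": 45, "x": 0, "y": 0, "z": 20, "roll": 0},
  {"hand": 45, "x": 0, "y": 0, "z": 20, "roll": 0},
  {"hand": 45, "x": 0, "y": 0, "z": 0, "roll": 8},
  {"hand": 45, "x": 0, "y": 0, "z": 0, "roll": 8},
  {"hand": 45, "x": 0, "y": 0, "z": 0, "roll": 8},
  {"hand": 45, "x": 0, "y": 0, "z": 0, "roll": 8},
  {"hand": 45, "x": 0, "y": 0, "z": 0, "roll": 8},
])

```text
time: 7.65
position: [0.5746, -0.234, 0.1978]
tool_rot: [3.08, 0.619, 0.003]
ft_force: [-0.0, -0.9, 0.1]
grip_width: 0.517
grip_force: 0.0
```

Request:
send_rows([
  {"hand": 45, "x": 0, "y": 0, "z": 0, "roll": 8},
  {"hand": 45, "x": 0, "y": 0, "z": 0, "roll": 8},
  {"hand": 45, "x": 0, "y": 0, "z": 0, "roll": 8},
  {"hand": 45, "x": 0, "y": 0, "z": 0, "roll": 8},
  {"hand": 45, "x": 0, "y": 0, "z": 0, "roll": 8},
  {"hand": 45, "x": 0, "y": 0, "z": 0, "roll": 8},
  {"hand": 45, "x": 0, "y": 0, "z": 0, "roll": 8},
  {"hand": 45, "x": 0, "y": 0, "z": 0, "roll": 8},
  {"hand": 45, "x": 0, "y": 0, "z": 0, "roll": 8},
  {"hand": 45, "x": 0, "y": 0, "z": 0, "roll": 8},
])

```text
time: 8.65
position: [0.5746, -0.2341, 0.1979]
tool_rot: [1.961, 2.453, 0.002]
ft_force: [0.1, -0.4, -1.2]
grip_width: 0.52
grip_force: 0.0
```

Request:
send_rows([
  {"hand": 45, "x": 0, "y": 0, "z": 0, "roll": 8},
  {"hand": 45, "x": 0, "y": 0, "z": 0, "roll": 8},
  {"hand": 45, "x": 0, "y": 0, "z": 0, "roll": 8},
  {"hand": 45, "x": 0, "y": 0, "z": 0, "roll": 8},
  {"hand": 45, "x": 0, "y": 0, "z": 0, "roll": 8},
  {"hand": 45, "x": 0, "y": 0, "z": 0, "roll": 8},
  {"hand": 45, "x": 0, "y": 0, "z": 0, "roll": 8},
  {"hand": 45, "x": 0, "y": 0, "z": 0, "roll": 4},
  {"hand": 45, "x": 0, "y": 0, "z": 0, "roll": 0},
  {"hand": 45, "x": 0, "y": 0, "z": 0, "roll": 0},
])

```text
time: 9.65
position: [0.5743, -0.2342, 0.1976]
tool_rot: [0.484, 3.103, 0.0]
ft_force: [-0.1, -0.3, -0.3]
grip_width: 0.515
grip_force: 0.0
```

```bash
python3 st.py; python3 - <<'E'
from h import *
import cv2
s=get_image("scene");cv2.imwrite("pics/s2.png",cv2.resize(s[130:270,100:300],(800,560),interpolation=cv2.INTER_CUBIC))
E
```

```text
y ang 72.3
position [ 0.574 -0.234  0.198]
ft_force [-0.116 -0.307 -0.328]
torque [-0.092  0.047  0.007]
grip_width 0.515
grip_force 0.0
joint_positions [-0.118  0.351  0.569  1.667 -0.202  1.182  1.762]
```

View pics/s2.png

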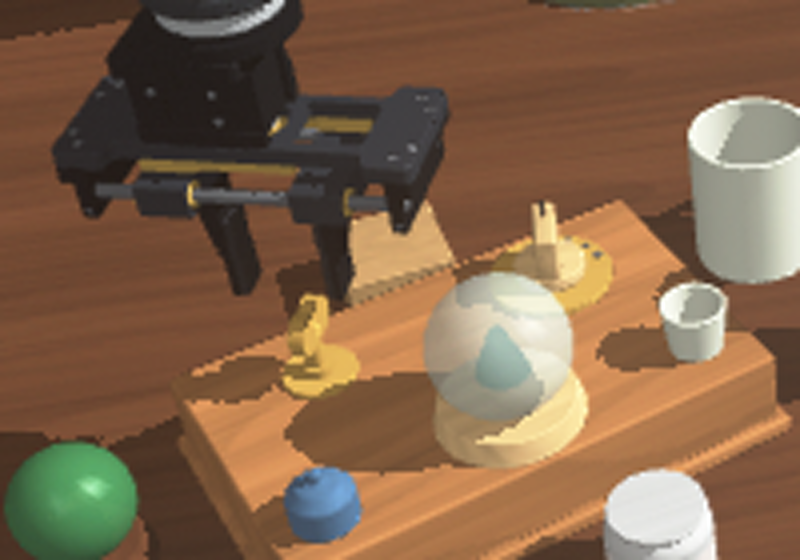

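The key stayed where it was left, with the wing now nearly edge-on at crop (310,325). The fingers straddle it, so I'll regrip.

Request:
send_rows([
  {"hand": 45, "x": -1, "y": 1, "z": -20, "roll": 0},
  {"hand": 45, "x": 0, "y": 0, "z": -20, "roll": 0},
  {"hand": 15, "x": 0, "y": 0, "z": 0, "roll": 0},
  {"hand": 0, "x": 0, "y": 0, "z": 0, "roll": 0},
  {"hand": 0, "x": 0, "y": 0, "z": 0, "roll": 0},
  {"hand": 0, "x": 0, "y": 0, "z": 0, "roll": 0},
  {"hand": 0, "x": 0, "y": 0, "z": 0, "roll": 0},
  {"hand": 0, "x": 0, "y": 0, "z": 0, "roll": 0},
], force=45)

```text
time: 10.5
position: [0.5735, -0.2328, 0.1581]
tool_rot: [0.481, 3.103, 0.001]
ft_force: [0.1, 2.5, 1.4]
grip_width: 0.101
grip_force: 45.2
```

```bash
python3 st.py
```

```text
y ang 72.4
position [ 0.574 -0.233  0.158]
ft_force [0.114 2.536 1.444]
torque [ 0.466 -0.069  0.067]
grip_width 0.101
grip_force 45.177
joint_positions [-0.109  0.388  0.557  1.707 -0.226  1.11   1.779]
```

Next I'll turn 40°, which is still short of the earliest possible stop at 48°.

Request:
send_rows([
  {"hand": 0, "x": 0, "y": 0, "z": 0, "roll": -5},
  {"hand": 0, "x": 0, "y": 0, "z": 0, "roll": -7},
  {"hand": 0, "x": 0, "y": 0, "z": 0, "roll": -7},
  {"hand": 0, "x": 0, "y": 0, "z": 0, "roll": -7},
  {"hand": 0, "x": 0, "y": 0, "z": 0, "roll": -7},
  {"hand": 0, "x": 0, "y": 0, "z": 0, "roll": -7},
])

```text
time: 11.1
position: [0.5737, -0.2325, 0.158]
tool_rot: [1.519, 2.749, 0.002]
ft_force: [1.4, 1.8, 2.4]
grip_width: 0.1
grip_force: 45.2
```

Request:
send_rows([
  {"hand": 0, "x": 0, "y": 0, "z": 0, "roll": -4},
  {"hand": 0, "x": 0, "y": 0, "z": 0, "roll": -4},
])

```text
time: 11.3
position: [0.5738, -0.2325, 0.1581]
tool_rot: [1.704, 2.638, 0.002]
ft_force: [0.7, 1.8, 2.0]
grip_width: 0.098
grip_force: 45.2
```

```bash
python3 st.py
```

```text
y ang 24.3
position [ 0.574 -0.232  0.158]
ft_force [0.685 1.832 2.024]
torque [0.218 0.01  0.166]
grip_width 0.098
grip_force 45.176
joint_positions [-0.228  0.421  0.713  1.711 -0.302  1.122  0.998]
```

Request:
send_rows([
  {"hand": 0, "x": 0, "y": 0, "z": 0, "roll": -3},
  {"hand": 0, "x": 0, "y": 0, "z": 0, "roll": -3},
  {"hand": 0, "x": 0, "y": 0, "z": 0, "roll": 0},
])

```text
time: 11.6
position: [0.5738, -0.2325, 0.1581]
tool_rot: [1.835, 2.549, 0.001]
ft_force: [1.1, 2.5, 3.6]
grip_width: 0.104
grip_force: 45.2
```

```bash
python3 st.py|head -4
```

```text
y ang 18.5
position [ 0.574 -0.232  0.158]
ft_force [1.128 2.472 3.609]
torque [ 0.334 -0.041  0.795]
```

Request:
send_rows([
  {"hand": 0, "x": 0, "y": 0, "z": 0, "roll": -3},
  {"hand": 0, "x": 0, "y": 0, "z": 0, "roll": -3},
  {"hand": 0, "x": 0, "y": 0, "z": 0, "roll": 0},
])

```text
time: 11.9
position: [0.5739, -0.2326, 0.158]
tool_rot: [1.964, 2.45, 0.001]
ft_force: [0.6, 1.6, 4.3]
grip_width: 0.113
grip_force: 50.8
```

```bash
python3 st.py|head -4
```

```text
y ang 12.6
position [ 0.574 -0.233  0.158]
ft_force [0.636 1.555 4.299]
torque [ 0.219 -0.16   1.112]
```

The torque jumped from 0.17 to 0.8 and then 1.1 N m, so the key is at its hard stop. I'll ease off slightly, release, lift and go to the dial.

Request:
send_rows([
  {"hand": 0, "x": 0, "y": 0, "z": 0, "roll": 4},
  {"hand": 0, "x": 0, "y": 0, "z": 0, "roll": 0},
  {"hand": 45, "x": 0, "y": 0, "z": 0, "roll": 0},
  {"hand": 45, "x": 0, "y": 0, "z": 0, "roll": 0},
  {"hand": 45, "x": 0, "y": 0, "z": 0, "roll": 0},
  {"hand": 45, "x": 0, "y": 0, "z": 0, "roll": 0},
  {"hand": 45, "x": 0, "y": 0, "z": 25, "roll": 0},
  {"hand": 45, "x": 0, "y": 0, "z": 25, "roll": 0},
])

```text
time: 12.7
position: [0.5721, -0.2331, 0.2067]
tool_rot: [-1.883, -2.512, 0.002]
ft_force: [0.6, -0.5, 0.5]
grip_width: 0.492
grip_force: 0.0
```

Request:
send_rows([
  {"hand": 45, "x": -6, "y": 14, "z": 0, "roll": 8},
  {"hand": 45, "x": -6, "y": 15, "z": 0, "roll": 8},
  {"hand": 45, "x": -6, "y": 15, "z": 0, "roll": 8},
  {"hand": 45, "x": -6, "y": 15, "z": 0, "roll": 8},
  {"hand": 45, "x": -6, "y": 16, "z": 0, "roll": 8},
  {"hand": 45, "x": -6, "y": 16, "z": 0, "roll": 8},
  {"hand": 45, "x": -7, "y": 16, "z": 0, "roll": 8},
  {"hand": 45, "x": -7, "y": 16, "z": 0, "roll": 8},
  {"hand": 45, "x": -6, "y": 16, "z": 0, "roll": 8},
  {"hand": 45, "x": 0, "y": 0, "z": 0, "roll": 0},
])

```text
time: 13.7
position: [0.5164, -0.0921, 0.2069]
tool_rot: [-0.04, -3.14, -0.003]
ft_force: [-0.1, 0.2, -1.0]
grip_width: 0.519
grip_force: 0.0
```

```bash
python3 st.py; python3 - <<'E'
from h import *
import cv2
s=get_image("scene");cv2.imwrite("pics/s3.png",cv2.resize(s[130:270,100:300],(800,560),interpolation=cv2.INTER_CUBIC))
E
```

```text
y ang 88.5
position [ 0.516 -0.092  0.207]
ft_force [-0.086  0.193 -0.951]
torque [ 0.021  0.008 -0.003]
grip_width 0.519
grip_force 0.0
joint_positions [-0.378  0.12   0.542  1.887 -0.069  1.153  1.734]
```

View pics/s3.png

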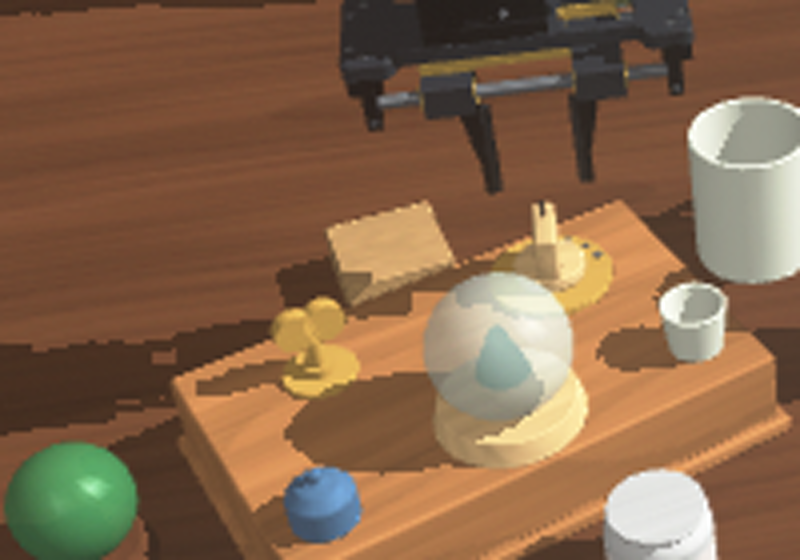

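The key's wing has turned to about 112°. The fingers at crop (495,190) and (587,178) straddle the dial bar at (543,225), so I'll descend and grip.

Request:
send_rows([
  {"hand": 45, "x": 1.5, "y": -1.5, "z": -20, "roll": 0},
  {"hand": 45, "x": 0, "y": 0, "z": -20, "roll": 0},
  {"hand": 45, "x": 0, "y": 0, "z": -11, "roll": 0},
  {"hand": 20, "x": 0, "y": 0, "z": 0, "roll": 0},
  {"hand": 20, "x": 0, "y": 0, "z": 0, "roll": 0},
  {"hand": 0, "x": 0, "y": 0, "z": 0, "roll": 0},
  {"hand": 0, "x": 0, "y": 0, "z": 0, "roll": 0},
  {"hand": 0, "x": 0, "y": 0, "z": 0, "roll": 0},
  {"hand": 0, "x": 0, "y": 0, "z": 0, "roll": 0},
], force=10)

```text
time: 14.65
position: [0.5191, -0.0944, 0.157]
tool_rot: [0.045, 3.14, 0.003]
ft_force: [-1.4, 3.3, 3.5]
grip_width: 0.161
grip_force: 10.0
```

```bash
python3 st.py
```

```text
y ang 88.4
position [ 0.519 -0.094  0.157]
ft_force [-1.426  3.331  3.52 ]
torque [ 0.94   0.095 -0.155]
grip_width 0.161
grip_force 10.002
joint_positions [-0.361  0.186  0.541  1.932 -0.112  1.052  1.77 ]
```

Request:
send_rows([
  {"hand": 0, "x": 0, "y": 1, "z": 0, "roll": -1},
  {"hand": 0, "x": 0, "y": 0, "z": 0, "roll": 0},
  {"hand": 0, "x": 0, "y": 0, "z": 0, "roll": 0},
], force=45)

```text
time: 14.95
position: [0.5191, -0.0942, 0.157]
tool_rot: [0.072, 3.139, 0.001]
ft_force: [0.2, 2.7, 5.7]
grip_width: 0.157
grip_force: 45.0
```

```bash
python3 st.py
```

```text
y ang 87.4
position [ 0.519 -0.094  0.157]
ft_force [0.204 2.7   5.673]
torque [ 0.717  0.084 -0.029]
grip_width 0.157
grip_force 44.971
joint_positions [-0.364  0.185  0.543  1.933 -0.111  1.051  1.751]
```

Request:
send_rows([
  {"hand": 0, "x": 0, "y": 0, "z": 0, "roll": -6},
  {"hand": 0, "x": 0, "y": 0, "z": 0, "roll": -6},
  {"hand": 0, "x": 0, "y": 0, "z": 0, "roll": -6},
  {"hand": 0, "x": 0, "y": 0, "z": 0, "roll": -6},
  {"hand": 0, "x": 0, "y": 0, "z": 0, "roll": -6},
  {"hand": 0, "x": 0, "y": 0, "z": 0, "roll": -6},
  {"hand": 0, "x": 0, "y": 0, "z": 0, "roll": -6},
  {"hand": 0, "x": 0, "y": 0, "z": 0, "roll": -6},
  {"hand": 0, "x": 0, "y": 0, "z": 0, "roll": -6},
  {"hand": 0, "x": 0, "y": 0, "z": 0, "roll": 0},
])

```text
time: 15.95
position: [0.5183, -0.0957, 0.157]
tool_rot: [1.494, 2.763, -0.002]
ft_force: [-2.3, 0.2, 7.5]
grip_width: 0.155
grip_force: 45.0
```

```bash
python3 st.py
```

```text
y ang 33.2
position [ 0.518 -0.096  0.157]
ft_force [-2.339  0.169  7.531]
torque [-0.024  0.615  0.12 ]
grip_width 0.155
grip_force 45.001
joint_positions [-0.459  0.196  0.652  1.936 -0.135  1.054  0.83 ]
```

Request:
send_rows([
  {"hand": 0, "x": 0, "y": 0, "z": 0, "roll": -4},
  {"hand": 0, "x": 0, "y": 0, "z": 0, "roll": -4},
  {"hand": 0, "x": 0, "y": 0, "z": 0, "roll": -4},
  {"hand": 0, "x": 0, "y": 0, "z": 0, "roll": -2},
  {"hand": 0, "x": 0, "y": 0, "z": 0, "roll": -1},
  {"hand": 0, "x": 0, "y": 0, "z": 0, "roll": 0},
  {"hand": 0, "x": 0, "y": 0, "z": 0, "roll": 0},
])

```text
time: 16.65
position: [0.5179, -0.0959, 0.157]
tool_rot: [-1.839, -2.547, 0.003]
ft_force: [-4.0, 0.6, 9.1]
grip_width: 0.159
grip_force: 45.0
```

```bash
python3 st.py; python3 - <<'E'
from h import *
import cv2
s=get_image("scene");cv2.imwrite("pics/s4.png",cv2.resize(s[160:250,150:290],(800,514),interpolation=cv2.INTER_CUBIC))
E
```

```text
y ang 18.3
position [ 0.518 -0.096  0.157]
ft_force [-3.98   0.644  9.086]
torque [-0.098  0.919  0.113]
grip_width 0.159
grip_force 45.001
joint_positions [-0.487  0.199  0.684  1.937 -0.143  1.055  0.578]
```

View pics/s4.png

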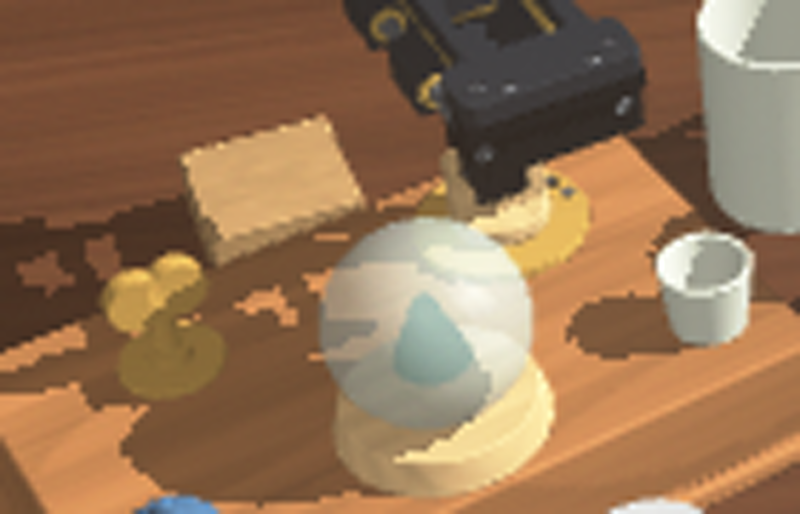

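Request:
send_rows([
  {"hand": 0, "x": 0, "y": 0, "z": 0, "roll": -1},
  {"hand": 0, "x": 0, "y": 0, "z": 0, "roll": 0},
  {"hand": 0, "x": 0, "y": 0, "z": 0, "roll": 0},
])

```text
time: 17.0
position: [0.5179, -0.0959, 0.157]
tool_rot: [-1.862, -2.53, 0.003]
ft_force: [-3.5, 0.7, 8.9]
grip_width: 0.156
grip_force: 45.0
```

```bash
python3 st.py; python3 - <<'E'
from h import *
import cv2
s=get_image("top");cv2.imwrite("pics/t4.png",cv2.resize(s[140:290,290:490],(800,600),interpolation=cv2.INTER_CUBIC))
E
```

```text
y ang 17.3
position [ 0.518 -0.096  0.157]
ft_force [-3.451  0.694  8.917]
torque [-0.074  0.976  0.124]
grip_width 0.156
grip_force 45.004
joint_positions [-0.489  0.199  0.686  1.937 -0.143  1.055  0.561]
```

View pics/t4.png

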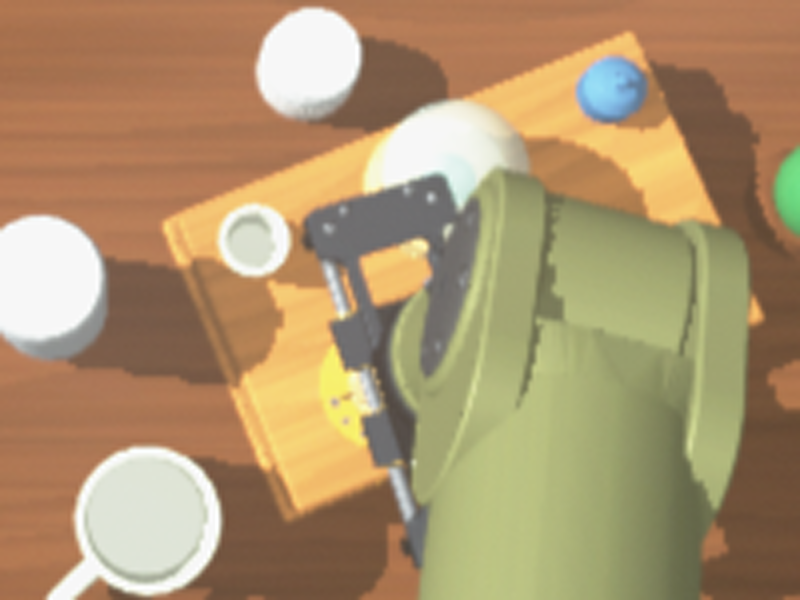

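The goods are undisturbed. The dial is turned about 70° (1.22 rad), and the torque matches what it takes to hold the third click. I'll hand in the job.

```bash
python3 -c "
from bench import *
print(close_job())"
```

```text
the job is handed in; nothing more can be done
None
```

I wound the key to its hard stop and handed the job in with the dial held at the third click (about 1.22 rad by the tool angle, 0.12 N m); the goods I could see in the last pictures had not moved.

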